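# Put away the microscope's parts after calibration

### The arm

A 6-joint arm with a two-finger parallel gripper is mounted at the origin on the work surface. World frame = base frame: x ahead of the robot, y to its left, z up, the work surface at z = 0. Lengths are in m, angles in rad, forces in N, time in s.
With the tool pointing down it reaches from about 0.2 to 0.875 m from the base axis. Payload 3.4 kg.
Tool frame: the origin (TCP) lies between the finger pads; the fingertips stand 25 mm ahead of it and the grasp point (between the pads) lies 6 mm ahead of it (r.nose_length is the z of the fingertips in the tool frame, in m); z points along the fingers, y is the line along which they close (so a half turn about z gives the same grasp; the last joint's range is limited). The gripper opens to 94 mm and grips with 3 to 60 N. Pads are 16 mm wide; open, the fingers measure 119 mm over their backs; the gripper's body (75 mm by 177 mm) begins 78 mm behind the grasp point.
Start: joints at [-1.406, 0.276, 1.505, -0, 1.361, -0.121], TCP at [0.162, -0.552, 0.23] pointing down, gripper open.
Joint ranges: [-2.89, 2.89], [-0.75, 2.08], [0.22, 2.7], [-1.18, 4.32], [0.11, 2.71], [-2.7, 2.7]. Speed limits (rad/s): [2.57, 2.57, 3.14, 3.14, 3.14, 3.14].

### API

Orientations are given as a unit quaternion [w, x, y, z].
In Python, from plant import r, gripper_to, inverse_kinematics, vision, models, telemetry gives the robot as it stands. Calls block until the motion is done:
- r.move_to(position, orientation): joint-space move of the TCP to a pose.
- r.move_l(position, rot=None, vel=0.15, guard=None): straight line of the TCP; rot=None keeps the orientation; vel is the mean speed in m/s. With guard (N) it stops when the force on the tool has changed by that much, and returns True; else False.
- r.movej(angles): joint-space move.
- gripper_to(opening, f_grip=None): finger opening in m; f_grip is the grip in N (None keeps the last); returns when the fingers have stopped.
- r.hold(seconds).
- inverse_kinematics(position, orientation): joint angles nearest the present ones, or None.
- vision.snapshot(name): name is "scene" or "top" or "wrist"; returns the picture (384x512x3 uint8, red, green, blue); there is no depth.
- vision.get_calibration(name): a dict with "fx", "fy", "cx", "cy" (pixels), "position" and "orientation" of the camera in the world. Camera axes: x right, y down, z forward; pixel columns grow to the right and rows downward; lengths in m; the calibration is good to about 2 mm. A picture is of the moment at which its call begins: read the wrist's pose just before it. get_calibration takes no time and is no camera call; for the wrist camera it gives the pose at the moment of the call.
A pose or a line that the arm cannot do raises r.PlanningError and nothing moves.
- r.sign_off(): hands the job in; it is judged then, once.
Trained networks look in the newest picture that a camera, given by its name, has taken for a name from the list of things; names that differ only in an ending like _2 or _b are one class to them, and where a whole thing is asked for, a point or a joint stands for the part that bears it (a point fixed in the world has none). Each returns a list of dicts, best first, with "score" (0 to 1); they miss things now and then, are a little off and sometimes report something else, mostly with a low value. They report only what shows in the picture. A call takes as long as a camera call. They do not tell look-alikes from the thing itself.
- models.boxes_of(thing, camera): "at" ([x, y, z] in m, in world coordinates, good to about 4 mm: the middle of the surface that is visible of it).
- models.regions_of(thing, camera): "pixels" (384x512 bool, what is visible of it).
- models.mark_of(thing, camera): "at" ([x, y, z] in m, in world coordinates, good to about 4 mm: a listed point, or the origin of a listed thing).
Readings, each from a call of its own:
- telemetry.current_t(): time.
- telemetry.current_joints(): joint angles.
- telemetry.current_dq(): joint speeds.
- telemetry.current_joint_efforts(): joint torques, N m.
- telemetry.current_ee_pos(): TCP position.
- telemetry.current_tool_rot(): TCP orientation.
- telemetry.current_wrist_force(): force on the tool from outside, world axes, zero at the start.
- telemetry.current_torque(): the same for the moment, N m.
- telemetry.current_opening(): finger opening in m.
- telemetry.current_finger_force(): force on a finger pad.
Only numpy, scipy, OpenCV 4.12 (cv2) and the standard library are available. Lean on these libraries where they do the work, as an engineer would, in place of code of your own. Each camera call takes 0.05 s, during which the arm holds its last target. There are 200 camera calls.

### The job

The microscope has been calibrated and its loose parts must go back to their places: stand the two eyepieces upright in the two small compartments of the white tray, one in each, put the auxiliary lens flat in the large compartment, and lay the gridded calibration plate on the sloped steel stand, lengthwise up the slope and resting against the bottom lip. Set each part down gently, neither dropped nor knocked over, and leave the camera coupler, the ring-light adapter and the specimen holder with the round opening where they are on the bench.

Things in the scene. Friction and masses are not known exactly. Their poses are not given: they have to be found in the camera images.
- eyepiece_a: One of two identical eyepieces, upright: aluminium barrel 30 mm in diameter from 0 to 24 mm above its foot, black knurled body 42 mm in diameter from 24 to 54 mm, with a bluish glass lens 25 mm across in its black top (dome to 56 mm). 0.07 to 0.14 kg. Origin: centre of underside; z up its axis. At the start every task part has at least 20 mm of free bench on each side.
- eyepiece_b: The other eyepiece, the same in every way as the first; either may go in either small compartment. Origin: centre of its underside; z up its axis.
- aux_lens: The auxiliary lens, lying flat: a black knurled cylinder 60 mm in diameter, 36 mm high, on it an aluminium threaded collar 54 mm in diameter up to 42 mm, with a large bluish glass lens 44 mm across in its top (dome to 46 mm). 0.16 to 0.3 kg. Origin: centre of its underside; z up its axis.
- cal_plate: The calibration plate, lying flat: aluminium, 84 mm (its x) by 58 mm (its y) by 9 mm thick (its z), a white field with a black line grid on its upper face. 0.08 to 0.15 kg. Its x starts within 0.3 rad of world x; either end may go to the lip. Origin: centre of its underside. Take it with the fingertips across its 58 mm width.
- tray: White tray, fixed at the bench's left or right: 124 mm (its x) by 164 mm (y); floor 4 mm thick with dark lining, walls and dividers 4 mm thick, 18 mm high over the bench. Large compartment 116 x 90 mm (x by y) centred at (0, +33 mm), small compartments 56 x 62 mm centred at (+30, -47 mm) and (-30, -47 mm). Origin: centre of underside, on the bench; z up; yaw within 0.35 rad.
- stand: Fixed steel stand on the other side, 46 mm wide (y), 65 high. Slope rises to its +x at 0.50 rad from level, 100 mm long; at the low end a lip 4 thick stands 11 square to it. Slope meets lip at x=-45, z=16 mm. Slippery: a plate let go slides to the lip; lying there it overhangs 6 mm each side, centre of its underside at (-8, 0, 36) mm. Origin: centre of underside, on the bench; yaw within 0.35 rad.
- camera_coupler: Not to be moved: the camera coupler, a black stepped tube 42 mm in diameter at its foot (12 mm high), 38 mm up to 48 mm, then a narrow aluminium threaded neck 25 mm in diameter up to 60 mm with a dark hole, a small steel thumbscrew at its side; no glass. Origin: centre of its underside.
- ring_adapter: Not to be moved: the ring-light adapter, a plain black ring 58 mm in outer diameter, 22 mm high, with an open hole 40 mm across through which the bench is seen and three steel thumbscrews standing 6 mm out of its side; no glass. Origin: centre of its underside.
- holder_plate: Not to be moved: the specimen holder, a plain aluminium plate 84 x 58 x 9 mm like the calibration plate but with a round opening 34 mm across through it and no grid. Origin: centre of its underside.
Mind the look-alikes: they are no part of the job. Leave any pink or purple look-alike of the aux_lens alone.

How it is judged:
At the end, for the whole second after the job is handed in: One eyepiece upright (0.12 rad) on the floor of each small compartment; the auxiliary lens flat in the large one; the calibration plate lying on the slope (within 0.1 rad), within 10 mm of its resting place at the lip and 0.17 rad of lengthwise; all released and at rest ((((x of eyepiece_a in the frame of tray between 0.013 and 0.047 m and y of eyepiece_a in the frame of tray between -0.067 and -0.027 m and z of eyepiece_a in the frame of tray between -0.001 and 0.009 m) and (x of eyepiece_b in the frame of tray between -0.047 and -0.013 m and y of eyepiece_b in the frame of tray between -0.067 and -0.027 m and z of eyepiece_b in the frame of tray between -0.001 and 0.009 m)) or ((x of eyepiece_a in the frame of tray between -0.047 and -0.013 m and y of eyepiece_a in the frame of tray between -0.067 and -0.027 m and z of eyepiece_a in the frame of tray between -0.001 and 0.009 m) and (x of eyepiece_b in the frame of tray between 0.013 and 0.047 m and y of eyepiece_b in the frame of tray between -0.067 and -0.027 m and z of eyepiece_b in the frame of tray between -0.001 and 0.009 m))) and x of aux_lens in the frame of tray between -0.033 and 0.033 m and y of aux_lens in the frame of tray between 0.013 and 0.053 m and z of aux_lens in the frame of tray between -0.001 and 0.009 m and angle between each of eyepiece_a, eyepiece_b, aux_lens's own z axis and vertical below 0.12 rad and x of cal_plate in the frame of stand between -0.0181 and 0.0019 m and y of cal_plate in the frame of stand between -0.012 and 0.012 m and z of cal_plate in the frame of stand between 0.0291 and 0.0431 m and angle between cal_plate's own z axis and vertical between 0.4 and 0.6 rad and angle between the x axis of cal_plate and the y axis of stand, either way round above 1.401 rad and linear speed of each of eyepiece_a, eyepiece_b, aux_lens, cal_plate below 0.02 m/s); the robot touches nothing.
It fails at once if the camera coupler, the ring-light adapter or the specimen holder is moved more than 25 mm or knocked over (distance of any of camera_coupler, ring_adapter, holder_plate from where it was at the start of the episode above 0.025 m or angle between any of camera_coupler, ring_adapter, holder_plate's own z axis and vertical above 0.6 rad).
It fails at once if an eyepiece or the auxiliary lens is knocked over (tipped more than 50 degrees) (angle between any of eyepiece_a, eyepiece_b, aux_lens's own z axis and vertical above 0.87 rad).
It fails at once if an eyepiece, the auxiliary lens or the plate is dropped (falls free of the fingers at over 0.7 m/s, some 25 mm) ((contact force between eyepiece_a and the fingers below 0.05 N and linear speed of eyepiece_a above 0.7 m/s) or (contact force between eyepiece_b and the fingers below 0.05 N and linear speed of eyepiece_b above 0.7 m/s) or (contact force between aux_lens and the fingers below 0.05 N and linear speed of aux_lens above 0.7 m/s) or (contact force between cal_plate and the fingers below 0.05 N and linear speed of cal_plate above 0.7 m/s)).
It also fails if it takes over 112 s, if anything falls off the work surface, if the arm or the gripper's body presses on something with over 40 N, if the wrist force passes 120 N, or if a joint passes its speed limit or range.

## Working session

There is one attempt and no reset: what is moved stays moved. The work goes in short steps, each a Python script; the robot and the scene stay as the last script left them, time stands still between calls to the robot, and variables do not carry over. Pictures are saved under pics/ and viewed, at most 14 in all, crops included, and the job is handed in when it is done.

```bash
ls; mkdir -p pics
python3 - <<'E'
from plant import r, vision, models, telemetry
import cv2
for c in ("top","scene"):
    im=vision.snapshot(c); cv2.imwrite(f"pics/{c}0.png",im[:,:,::-1]); k=vision.get_calibration(c); print(c,k)
    for n in ["eyepiece_a","aux_lens","cal_plate","tray","stand","camera_coupler","ring_adapter","holder_plate"]:
        print(n,[(([round(float(v),3) for v in d["at"]]),round(d["score"],2)) for d in models.mark_of(n,c)][:5])
print(telemetry.current_t())
E
```

```text
pics
top {'fx': 354.38539708715706, 'fy': 354.38539708715706, 'cx': 257.715486654922, 'cy': 187.1886794618646, 'position': array([ 0.50342672, -0.01856922,  0.82899022]), 'orientation': array([ 0.04926805, -0.70564736,  0.7057803 , -0.03884115])}
eyepiece_a [([0.576, -0.119, -0.0], 0.83), ([0.576, 0.127, 0.001], 0.72)]
aux_lens [([0.766, -0.236, 0.002], 0.88), ([0.706, -0.312, 0.001], 0.63), ([0.688, -0.116, -0.003], 0.58), ([0.667, -0.225, -0.002], 0.58), ([0.576, -0.122, -0.001], 0.3)]
cal_plate [([0.705, 0.117, 0.0], 0.88)]
tray [([0.506, -0.322, -0.003], 0.71)]
stand [([0.511, 0.335, 0.0], 0.59)]
camera_coupler [([0.441, 0.117, -0.002], 0.65)]
ring_adapter [([0.442, -0.003, 0.001], 0.69)]
holder_plate [([0.441, -0.112, 0.004], 0.62)]
scene {'fx': 465.23166913168245, 'fy': 465.23166913168245, 'cx': 258.2360938029499, 'cy': 196.822233202121, 'position': array([1.59742759, 0.15172696, 0.73602681]), 'orientation': array([-0.30243022,  0.57289468,  0.6751302 , -0.35288365])}
eyepiece_a [([0.569, -0.12, 0.004], 0.8), ([0.576, 0.125, -0.002], 0.61), ([0.447, -0.002, -0.003], 0.58), ([0.442, 0.113, 0.001], 0.54)]
aux_lens [([0.691, -0.116, 0.003], 0.91), ([0.763, -0.242, 0.002], 0.85), ([0.712, -0.315, -0.003], 0.68), ([0.666, -0.224, -0.0], 0.55)]
cal_plate [([0.699, 0.118, -0.003], 0.86)]
tray [([0.511, -0.331, -0.001], 0.81)]
stand [([0.51, 0.338, -0.0], 0.83)]
camera_coupler [([0.442, 0.116, 0.003], 0.7)]
ring_adapter [([0.444, -0.003, -0.003], 0.57), ([0.511, -0.331, -0.002], 0.54)]
holder_plate [([0.443, -0.115, 0.003], 0.82), ([0.688, -0.117, 0.003], 0.29)]
0.9
```

View pics/top0.png

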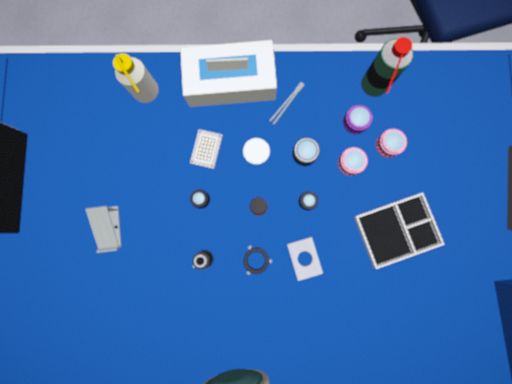

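View pics/scene0.png

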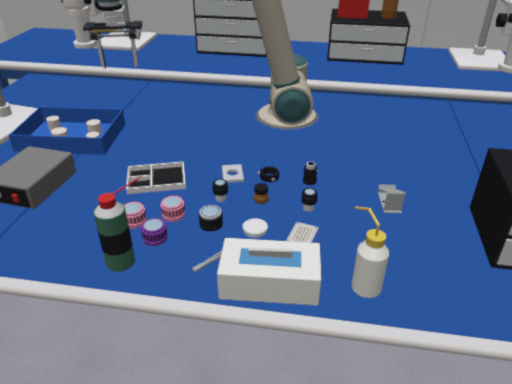

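```bash
cat > h.py <<'E'
import numpy as np, cv2
from scipy.spatial.transform import Rotation as R
from plant import r, gripper_to, inverse_kinematics, vision, models, telemetry
def rot(k): return R.from_quat(np.roll(k["orientation"],-1)).as_matrix()
def px2w(k,uv,z):
    uv=np.atleast_2d(uv).astype(float)
    d=np.c_[(uv[:,0]-k["cx"])/k["fx"],(uv[:,1]-k["cy"])/k["fy"],np.ones(len(uv))]@rot(k).T
    p=k["position"]; return p+d*((z-p[2])/d[:,2])[:,None]
def w2px(k,P):
    c=(np.atleast_2d(P)-k["position"])@rot(k); return np.c_[c[:,0]/c[:,2]*k["fx"]+k["cx"],c[:,1]/c[:,2]*k["fy"]+k["cy"]]
def rect(mask,k,z):
    """min area rect of mask's largest blob at height z: centre, sizes, angle of long side (mod pi)"""
    c=max(cv2.findContours(mask.astype(np.uint8),cv2.RETR_EXTERNAL,cv2.CHAIN_APPROX_NONE)[0],key=cv2.contourArea)[:,0]
    w=px2w(k,c,z)[:,:2]
    (cx,cy),(a,b),_=q=cv2.minAreaRect((w*1000).astype(np.float32))
    bx=cv2.boxPoints(q)/1000; e=[bx[1]-bx[0],bx[2]-bx[1]]; l=max(e,key=np.linalg.norm)
    return np.array([cx,cy])/1000,sorted([a,b]),(np.arctan2(l[1],l[0])+np.pi/2)%np.pi-np.pi/2
def down(yaw): # tool z down, tool y (closing line) at yaw+90deg i.e. tool x along yaw
    return np.roll((R.from_euler('z',yaw)*R.from_euler('x',np.pi)).as_quat(),1)
E
python3 - <<'E'
from h import *
im=vision.snapshot("top"); k=vision.get_calibration("top")
for n,z in [("cal_plate",.009),("tray",.018),("stand",.03)]:
    d=models.regions_of(n,"top")[0]; print(n,d["score"],d["pixels"].sum(),rect(d["pixels"],k,z))
a=cv2.resize(im[180:275,60:220],None,fx=4,fy=4,interpolation=3); b=cv2.resize(im[100:220,180:420],None,fx=2.66,fy=2.66,interpolation=3)
w=max(a.shape[1],b.shape[1]); pad=lambda i:np.pad(i,((0,0),(0,w-i.shape[1]),(0,0)))
o=np.vstack([pad(a),pad(b)])[:600]; print(o.shape)
cv2.imwrite("pics/crop1.png",cv2.resize(o,(int(o.shape[1]*600/o.shape[0]),600))[:,:800,::-1])
sc=vision.snapshot("scene")
cv2.imwrite("pics/crop2.png",cv2.resize(sc[170:250,360:440],None,fx=6,fy=6,interpolation=3)[:,:,::-1])
E
```

```text
cal_plate 0.62 891 (array([0.69745361, 0.11673811]), [61.649173736572266, 85.62967681884766], np.float32(-0.21832955))
tray 0.93 4237 (array([ 0.50652332, -0.3239765 ]), [127.27626037597656, 172.17234802246094], np.float32(-1.2271631))
stand 0.72 1315 (array([0.50887943, 0.34182196]), [76.495849609375, 104.5377197265625], np.float32(0.12421906))
(600, 640, 3)
```

View pics/crop1.png

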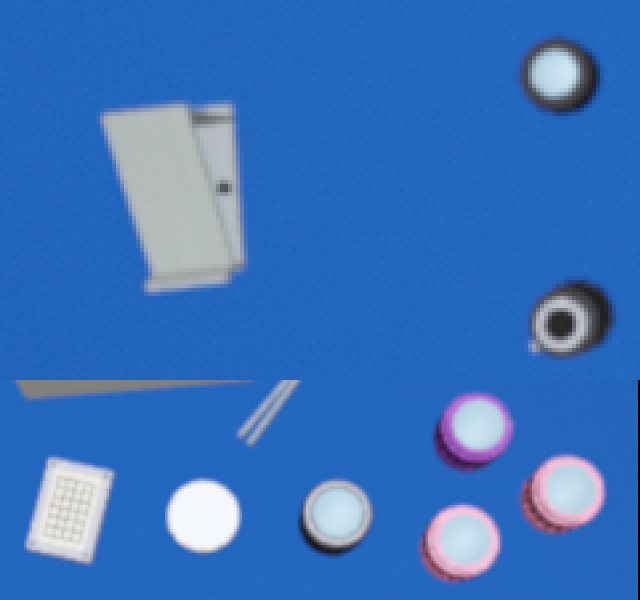

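View pics/crop2.png

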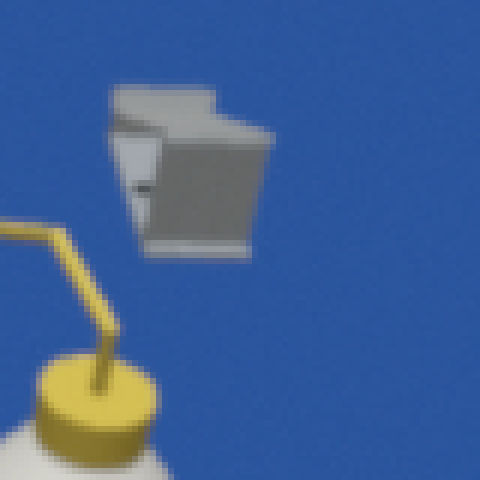

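The aux lens candidates in the top picture are:
- grey-collared black cylinder at (306,151)
- pink at (353,160) and (392,142)
- purple at (358,118)
- white disc at (256,151), which has no glass

I choose (306,151). The close crop confirms it: black body, aluminium collar, glass.

The eyepieces are at (200,198) and (309,201), both with glass. The coupler at (202,260) has a hole, and the jar at (258,206) is plain. The cal plate is the gridded one at (207,148); the holder at (305,258) has the round opening. The stand is at (103,228), with its lip toward the robot.

Next are close looks at the tray and stand with the wrist camera.

```bash
cat >> h.py <<'E'
def go(p,yaw):
    """joint move, tool down, closing line square to yaw; picks the half turn with the smaller joint travel"""
    j=telemetry.current_joints(); best=None
    for y in (yaw,yaw+np.pi):
        q=inverse_kinematics(p,down(y))
        if q is not None:
            c=abs(np.array(q)-j).max()
            if best is None or c<best[0]: best=(c,y)
    r.move_to(p,down(best[1])); return best[1]
E
python3 - <<'E'
from h import *
def look(n,xy,yaw,z,f):
    go([*xy,.33],yaw); k=vision.get_calibration("wrist"); im=vision.snapshot("wrist"); cv2.imwrite(f"pics/{f}.png",im[:,:,::-1])
    np.save(f"pics/{f}.npy",k,allow_pickle=True); print(k)
    for d in models.regions_of(n,"wrist")[:2]: print(n,d["score"],d["pixels"].sum(),rect(d["pixels"],k,z))
    print([(d["at"],d["score"]) for d in models.mark_of(n,"wrist")[:2]],telemetry.current_joints(),telemetry.current_t())
look("tray",(.50,-.32),.34,.018,"wtray")
look("stand",(.50,.33),.2,.03,"wstand")
E
```

```text
{'fx': 279.0667599379561, 'fy': 279.0667599379561, 'cx': 253.29938533382, 'cy': 192.1193785005893, 'position': array([ 0.57018835, -0.29669861,  0.4830404 ]), 'orientation': array([ 0.10515958,  0.80970834, -0.57243854, -0.07501982])}
tray 0.6 7121 (array([ 0.50820721, -0.32807013]), [122.6451644897461, 163.46278381347656], np.float32(-1.2309002))
[([0.5066, -0.3285, -0.0008], 0.9)] [-6.88323782e-01  2.68573063e-01  1.27502875e+00 -3.18970316e-04
  1.59860771e+00  5.44241464e-01] 2.8583
{'fx': 279.0667599379561, 'fy': 279.0667599379561, 'cx': 253.29938533382, 'cy': 192.1193785005893, 'position': array([0.57401597, 0.34335422, 0.48350109]), 'orientation': array([ 0.09947638,  0.7677084 , -0.62774355, -0.0816474 ])}
stand 0.76 1724 (array([0.51208423, 0.33829132]), [46.954593658447266, 100.7805404663086], np.float32(0.12730229))
[([0.5134, 0.3412, 0.0007], 0.71)] [ 4.65925506e-01  2.77163014e-01  1.26232321e+00 -1.87789975e-04
  1.60216069e+00  1.83796504e+00] 5.325
```

View pics/wtray.png

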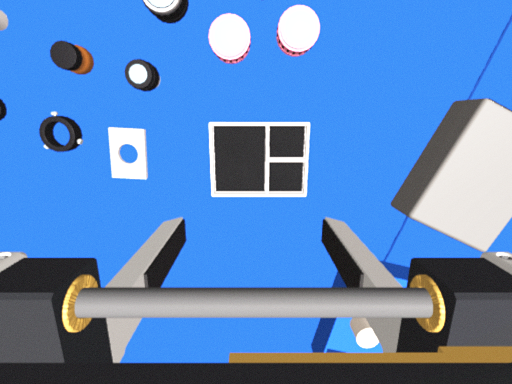

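View pics/wstand.png

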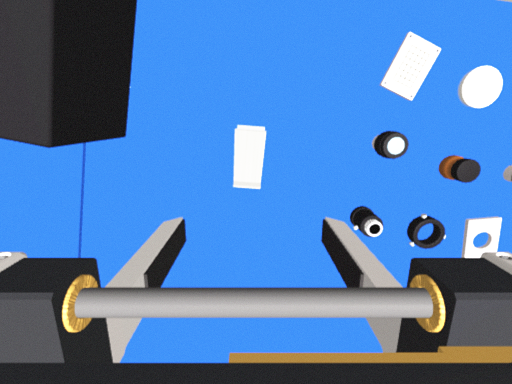

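The tray shows at (260,159): small compartments on the right, centre (0.508,-0.328), yaw 0.34. The stand is at (249,156), with its high end up and its lip at row ~187. I'll fit the stand's outline.

Run:
```python
from h import *
im=cv2.imread("pics/wstand.png"); k=np.load("pics/wstand.npy",allow_pickle=True).item()
from scipy.optimize import minimize
x0,y0,s=210,105,6
# silhouette of stand model (convex hulls) against the segmented mask (non-blue)
c=im[y0:y0+100,x0:x0+90].astype(int); m=(c[...,2]>100)
s_,c_=np.sin(.5),np.cos(.5)
prof=np.array([[-45+100*c_,16+100*s_],[-45+100*c_,0],[-53.8,0],[-53.8,23.7],[-50.3,25.7],[-45,16]])/1000
def hull(p,pr):
    P=np.array([[a,b,z] for a,z in pr for b in(-.023,.023)]); t=p[2]
    W=np.c_[p[0]+np.cos(t)*P[:,0]-np.sin(t)*P[:,1],p[1]+np.sin(t)*P[:,0]+np.cos(t)*P[:,1],P[:,2]]
    return cv2.convexHull(((w2px(k,W)-[x0,y0])*4).astype(np.float32))
def cost(p):
    M=np.zeros((400,360),np.uint8)
    cv2.fillPoly(M,[np.round(hull(p,prof)).astype(np.int32)],1)
    return np.abs(cv2.resize(M.astype(np.float32),(90,100),interpolation=cv2.INTER_AREA)-m).sum()
best=min((minimize(cost,[.512,.338,t],method="Nelder-Mead",options=dict(initial_simplex=np.array([[.512,.338,t],[.52,.338,t],[.512,.345,t],[.512,.338,t+.1]]))) for t in(0,.1,.2)),key=lambda q:q.fun)
print(best.x,best.fun,m.sum())
o=cv2.resize(im[y0:y0+100,x0:x0+90],None,fx=s,fy=s,interpolation=3)
for pr,col in((prof[[0,5]],(0,0,255)),(prof[[3,4]],(0,200,0)),(prof,(0,255,255))):
    cv2.polylines(o,[np.round(hull(best.x,pr)*s/4+s/2).astype(np.int32)],True,col,1)
cv2.imwrite("pics/fit.png",o)
```

```text
[0.51843562 0.33972036 0.12555109] 183.625 1936
```

View pics/fit.png

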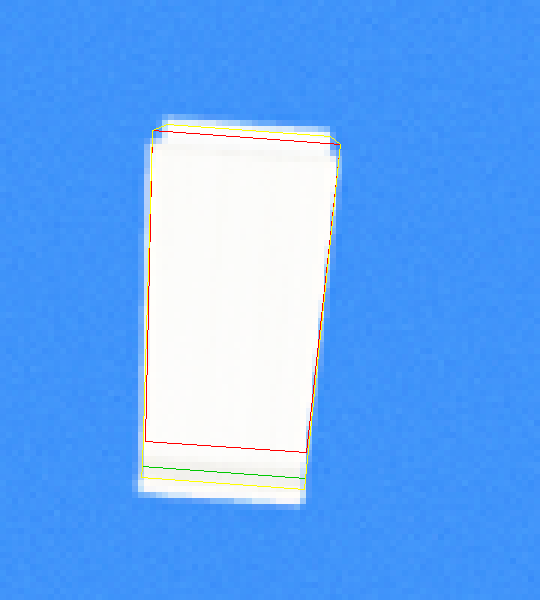

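```bash
cat >> h.py <<'E'
S=np.array([.513,.339]); SY=.126; T=np.array([.508,-.328]); TY=.34
def tilt(flip=0): return np.roll((R.from_euler('z',SY)*R.from_euler('y',-.5)*R.from_euler('x',np.pi)*R.from_euler('z',flip)).as_quat(),1)
E
cat > plate.py <<'E'
from h import *
go([.64,.117,.25],-.22)
k=vision.get_calibration("wrist"); im=vision.snapshot("wrist"); cv2.imwrite("pics/wplate.png",im[:,:,::-1])
d=models.regions_of("cal_plate","wrist")[0]; c,sz,a=rect(d["pixels"],k,.009); print(d["score"],c,sz,a)
if not(abs(c-[.7,.117]).max()<.012 and sz[1]<95): c=np.array([.7,.117]); a=-.22; print("fallback")
gripper_to(.08,15)
y=go([*c,.1],a); h=.0275
print("guard",r.move_l([*c,h],vel=.08,guard=8)); h=telemetry.current_ee_pos()[2]
gripper_to(.04,15); print(h,telemetry.current_opening(),telemetry.current_finger_force())
r.move_l([*c,.2],vel=.2)
n=np.array([-np.sin(.5)*np.cos(SY),-np.sin(.5)*np.sin(SY),np.cos(.5)]); u=np.array([np.cos(.5)*np.cos(SY),np.cos(.5)*np.sin(SY),np.sin(.5)])
rest=np.array([S[0]-.008*np.cos(SY),S[1]-.008*np.sin(SY),.036])+n*h+u*.007
j=telemetry.current_joints(); fl=min((f for f in(0,np.pi) if inverse_kinematics(rest+n*.06,tilt(f)) is not None),key=lambda f:abs(np.array(inverse_kinematics(rest+n*.06,tilt(f)))-j).max())
r.move_l([.56,.25,.22],vel=.25)
r.move_to(rest+n*.08,tilt(fl))
print(telemetry.current_opening(),telemetry.current_finger_force(),telemetry.current_t())
im=vision.snapshot("wrist"); cv2.imwrite("pics/wplate2.png",im[:,:,::-1])
im=vision.snapshot("scene"); cv2.imwrite("pics/splate2.png",cv2.resize(im[100:260,340:480,::-1],None,fx=4,fy=4))
E
python3 plate.py
```

```text
0.92 [0.70006024 0.11540912] [57.931243896484375, 82.92142486572266] -0.24377453
guard False
0.0280191718348572 0.05749811271843606 14.988264441490173
0.05776212000277489 14.989604204893112 11.9
```

View pics/wplate2.png

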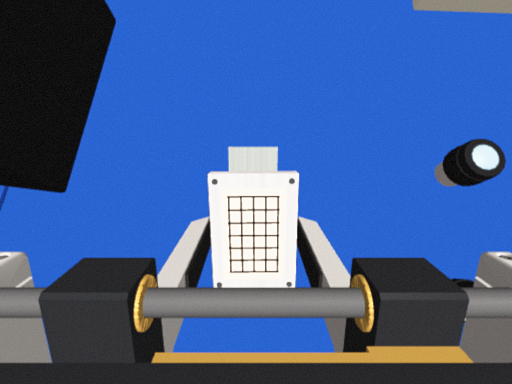

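The plate (gridded, centred at column 253) is held and lines up with the stand top at column 253. Lowering it now.

Run:
```python
from h import *
n=np.array([-np.sin(.5)*np.cos(SY),-np.sin(.5)*np.sin(SY),np.cos(.5)])
p=np.array(telemetry.current_ee_pos())
r.move_l(p-n*.068,vel=.12)
g=r.move_l(p-n*.086,vel=.03,guard=4); q=np.array(telemetry.current_ee_pos()); print(g,(p-q)@n,telemetry.current_wrist_force())
gripper_to(.066,15); r.hold(.4); 
im=vision.snapshot("wrist"); 
gripper_to(.08); r.move_l(np.array(telemetry.current_ee_pos())+n*.1,vel=.2)
k=vision.get_calibration("wrist"); im2=vision.snapshot("wrist"); print([(d["at"],d["score"]) for d in models.mark_of("cal_plate","wrist")[:2]],telemetry.current_t())
cv2.imwrite("pics/rel.png",np.vstack([im[100:330,150:400],im2[100:330,150:400]])[:,:,::-1])
```

```text
True 0.08081299231387437 [-0.22578051 -0.1578535  -0.72507736]
[([0.5037, 0.3429, 0.0344], 0.78)] 15.2083
```

View pics/rel.png

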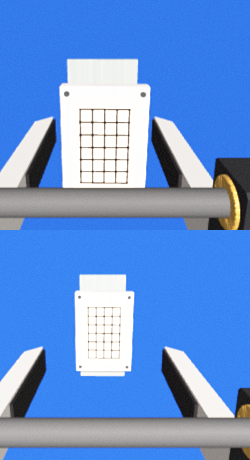

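The plate rests on the slope with its lower end at the lip: grid centred at (103,332), lip strip visible below it at row 374. Now the eyepieces.

```bash
cat >> h.py <<'E'
def tray(x,y): return T+np.array([np.cos(TY)*x-np.sin(TY)*y,np.sin(TY)*x+np.cos(TY)*y])
def pickplace(thing,xy,yaw,tcph,op,f,dest,dyaw,g=5):
    xy=np.array(xy); go([xy[0]-.05,xy[1],.22],yaw); vision.snapshot("wrist")
    c=[d["at"] for d in models.mark_of(thing,"wrist") if np.hypot(*(np.array(d["at"])[:2]-xy))<.015]
    print(thing,"seen",c)
    if c: xy=np.array(c[0])[:2]*.6+xy*.4
    gripper_to(op,f); go([*xy,.13],yaw)
    if r.move_l([*xy,tcph],vel=.1,guard=6): print("TOUCH on approach"); return False
    gripper_to(.02,f); print("grip",telemetry.current_opening(),telemetry.current_finger_force())
    r.move_l([*xy,.2],vel=.2); w=telemetry.current_opening()
    go([*dest,.2],dyaw); r.move_l([*dest,tcph+.016],vel=.15)
    t=r.move_l([*dest,tcph-.004],vel=.03,guard=g); print("down",t,telemetry.current_ee_pos())
    gripper_to(w+.016); r.hold(.2); r.move_l([*dest,.2],vel=.15); print(telemetry.current_t()); return True
E
python3 - <<'E'
from h import *
n=pickplace("eyepiece_a",(.574,.126),0,.051,.066,15,tray(.03,-.047),TY)
im=vision.snapshot("wrist"); cv2.imwrite("pics/e1.png",im[:,:,::-1])
E
```

```text
eyepiece_a seen [[0.5778, 0.1267, 0.0009]]
grip 0.04176793697345969 15.000443905591965
down True [ 0.55219108 -0.36256392  0.05459251]
24.5917
```

View pics/e1.png

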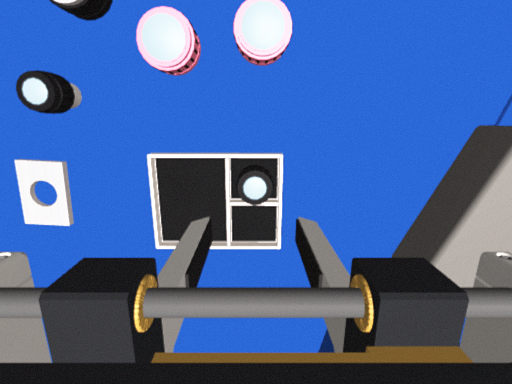

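The first eyepiece stands upright in the far small compartment, at (254,183). Next are the second eyepiece, then the lens.

Run:
```python
from h import *
ok=pickplace("eyepiece_a",(.574,-.12),0,.051,.066,15,tray(-.03,-.047),TY)
if ok: ok=pickplace("aux_lens",(.689,-.116),0,.036,.08,25,tray(0,.033),TY+np.pi/2)
im=vision.snapshot("wrist")
t=vision.snapshot("top"); cv2.imwrite("pics/e3.png",np.hstack([im,cv2.resize(t[170:290,60:460],(512,154))[:,:250] if 0 else cv2.resize(t[180:290,340:460],(288,264)).repeat(1,0) if 0 else np.vstack([cv2.resize(t[180:276,340:460],(240,192)),cv2.resize(t[180:276,60:180],(240,192))])])[:,:,::-1])
for n in("eyepiece_a","aux_lens","cal_plate"):
    print(n,[(np.round(d["at"],3),round(d["score"],2)) for d in models.mark_of(n,"top")[:3]])
c,s=np.cos(TY),np.sin(TY)
for n in("eyepiece_a","aux_lens"):
    print(n,[np.round(np.r_[[[c,s],[-s,c]]@(np.array(d["at"])[:2]-T),d["at"][2]],3) for d in models.mark_of(n,"wrist")[:4]])
```

```text
eyepiece_a seen [[0.5744, -0.1237, 0.003]]
grip 0.041833789711888406 15.000321418046951
down True [ 0.49558344 -0.38255918  0.05455157]
33.275
aux_lens seen [[0.6904, -0.1199, -0.0028]]
grip 0.05933656886302997 25.000323057174683
down True [ 0.49722375 -0.29713345  0.0397095 ]
42.625
eyepiece_a [(array([ 0.498, -0.384, -0.   ]), 0.75), (array([ 0.551, -0.359,  0.007]), 0.53), (array([0.438, 0.117, 0.002]), 0.29)]
aux_lens [(array([ 0.706, -0.314,  0.001]), 0.98), (array([ 0.766, -0.235,  0.   ]), 0.95), (array([ 0.668, -0.224, -0.004]), 0.82)]
cal_plate [(array([0.508, 0.336, 0.038]), 0.82), (array([ 0.552, -0.358,  0.002]), 0.48)]
eyepiece_a [array([-0.033, -0.05 ,  0.006]), array([ 0.032, -0.045,  0.007])]
aux_lens [array([-0.001,  0.033,  0.001]), array([ 0.272, -0.001,  0.002]), array([ 0.178,  0.045, -0.002]), array([ 0.198, -0.061,  0.001])]
```

View pics/e3.png

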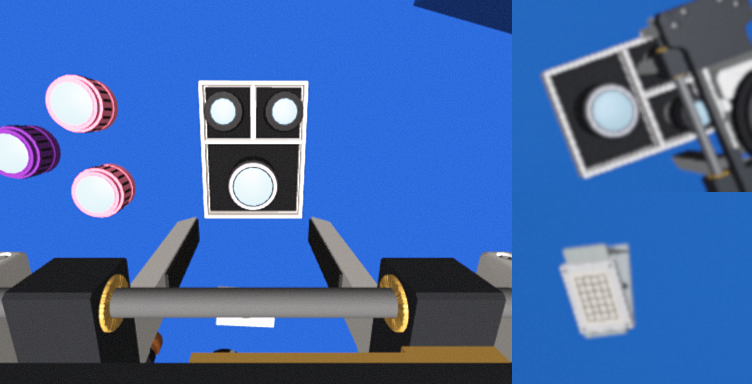

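The two eyepieces, at (223,111) and (285,111), and the lens, at (253,186), are each in their compartment. The plate is on the stand at (597,298). The robot is clear of everything, so I'm handing in.

```bash
python3 -c "
from plant import r
print(r.sign_off())"
```

```text
the job is handed in; nothing more can be done
None
```

The job is handed in at about 43 s of the 112 s limit: the last pictures show both eyepieces upright in the small compartments, the auxiliary lens flat in the large one, and the calibration plate on the slope at the lip; no verdict came back.

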